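# Isolate the workshop drill: unhook the keeper and swing the isolator handle to off

### The job

Make the machine isolator ready for its padlock. First, with the handle still at on, unhook the wooden keeper from its seat in the handle's way and put it in the grey tray; then swing the handle round to off so that the padlock hole in the handle lines up with the hole in the fixed hasp tongue, and leave it there. Do not disturb the other things on the bench.

Things in the scene. Friction and masses are not known exactly. Their poses are not given: they have to be found in the camera images.
- isolator: Fixed grey steel isolator lying face up on the bench; enclosure 150 (x) x 170 (y) x 60 mm high. Origin: centre of its underside, on the handle's pivot axis; z up, yaw varies. Its -x face is the front; it carries the hasp tongue (at y = 0) and the steel keeper seat (centred at y = +45 mm).
- seat (a point): Centre of the keeper's upright on the seat shelf's top, 20 mm above the bench, 42 mm out (-x) from the isolator's front face. The shelf reaches 68 mm out; at 58 to 68 mm out a curb stands 18 mm above the shelf. Cheeks of that height, 4 mm clear of either side of the keeper, run from 20 mm out to the curb.
- lip (a point): Outer edge of the seat's retaining lip, middle of its underside: 18 mm out from the isolator's front face, 22 mm above the shelf. The lip is 6 mm thick and joins the front face; the keeper's toe lies 12 mm beneath it, so that straight up is blocked, and straight out is blocked by the curb.
- handle (a joint): Handle angle about the vertical axis through the isolator's origin, rad, growing anticlockwise from above. 0 to 0.3 = on; 1.5 = off (points along the isolator's -x, holes lined up); stop at 1.85, past off. At angle q it points along the direction pi - 1.5 + q in the isolator's frame. No spring; dry friction 0.4 N m (3 N at the grip): it stays where left.
- handle_eye (a point): Centre of the 14 mm padlock hole in the handle's widened (36 mm) part, 100 mm from the pivot axis, on the handle's underside 76 mm above the bench. The handle is a flat steel bar 24 mm wide, 12 mm thick (76 to 88 mm above the bench), reaching 150 mm from the pivot.
- hasp_eye (a point): Centre of the 14 mm hole in the fixed hasp tongue, a 36 mm wide steel plate that juts from the isolator's front; 100 mm from the pivot axis, on the tongue's upper side 72 mm above the bench, just beneath the handle's path.
- handle_grip (a point): Middle of the black upright grip near the handle's end: a round post 24 mm in diameter, 88 to 130 mm above the bench, 135 mm from the pivot axis.
- keeper: Loose beech L, about 80 g: upright 24 x 24 x 110 mm; at its foot a toe 24 mm long, 24 wide, 10 thick, along its +x. Origin: centre of the upright's underside. It starts in the seat with the isolator's yaw, toe under the lip. To free it: tilt its top 25 degrees towards the isolator while raising the toe tip 3 mm (its heel rises over the curb), draw it 22 mm out from the isolator, then lift.
- tray: Fixed open grey plastic tray, 170 (x) x 210 (y) x 40 mm high, walls and floor about 5 mm. Origin: centre of its underside, z up.
- glue: Bystander: white glue bottle, 56 mm in diameter, 150 mm high, standing; origin under its centre.
- tin: Bystander: low steel tin, 66 mm in diameter, 55 mm high; origin under its centre.
- hammer: Bystander: hammer lying at the left side.
- offcut: Bystander: wooden offcut 160 x 45 x 30 mm, lying behind the work; origin under its centre.
- screwdriver: Bystander: screwdriver lying at the right side.
- sanding: Bystander: cork sanding block 110 x 60 x 35 mm, lying at the right side; origin under its centre.
There are look-alikes about, which are no part of the job. Leave any blue or purple look-alike of the keeper alone.

How it is judged:
On the way, in this order (a step that is already met when the one before it is completed fails the run):
1. the keeper lies or stands in the tray, let go, with the handle still at on (below 0.6 rad) (x of keeper in the frame of tray between -0.082 and 0.082 m and y of keeper in the frame of tray between -0.102 and 0.102 m and z of keeper in the frame of tray below 0.035 m and linear speed of keeper below 0.03 m/s and contact force between keeper and the fingers below 0.1 N and value of joint handle below 0.6 rad), for 0.2 s.
2. the handle rests at off, the padlock holes within 5 mm of one another (horizontal distance between handle_eye and hasp_eye below 0.005 m and velocity of joint handle between -0.05 and 0.05 rad/s), for 0.3 s.
At the end, for the whole second after the job is handed in: The keeper is at rest and released in the tray (its origin within 82 mm in x and 102 mm in y of the tray's centre and less than 35 mm above the tray's underside), and the handle is at rest with its padlock hole within 5 mm, seen from above, of the hasp tongue's hole (all of step 2 and x of keeper in the frame of tray between -0.082 and 0.082 m and y of keeper in the frame of tray between -0.102 and 0.102 m and z of keeper in the frame of tray below 0.035 m and linear speed of keeper below 0.03 m/s and contact force between keeper and the fingers below 0.1 N); the robot touches nothing.
It fails at once if a bystander (glue, tin, hammer, offcut, screwdriver or sanding block) is moved by more than 25 mm (distance of any of glue, tin, hammer, offcut, screwdriver, sanding from where it was at the start of the episode above 0.025 m).
It also fails if it takes over 64 s, if anything falls off the work surface, if the arm or the gripper's body presses on something with over 40 N, if the wrist force passes 120 N, or if a joint passes its speed limit or range.

### The arm

A 7-joint arm with a two-finger parallel gripper is mounted at the origin on the work surface. World frame = base frame: x ahead of the robot, y to its left, z up, the work surface at z = 0. Lengths are in m, angles in rad, forces in N, time in s.
With the tool pointing down it reaches from about 0.425 to 0.875 m from the base axis. Payload 4.7 kg.
Tool frame: the origin (TCP) lies at the very end of the fingers, on their centre line; the grasp point (between the pads) lies 19 mm behind it; z points along the fingers, y is the line along which they close (so a half turn about z gives the same grasp; the last joint's range is limited). The gripper opens to 87 mm and grips with 3 to 60 N. Pads are 19 mm wide; open, the fingers measure 117 mm over their backs; the gripper's body (75 mm by 190 mm) begins 51 mm behind the grasp point.
Start: joints at [-1.166, 0.321, -0.07, 1.45, 0.023, 1.371, -0.057], TCP at [0.248, 0.601, 0.223] pointing down, gripper open.
Joint ranges: [-2.86, 2.86], [-0.3, 2.09], [-1.38, 1.24], [0.06, 2.45], [-1.56, 4.7], [0.09, 2.05], [-2.69, 2.69]. Speed limits (rad/s): [2.57, 2.57, 3.14, 3.14, 3.14, 3.14, 3.14].

### API

Orientations are given as a rotation vector (axis times angle).
In Python, from bench import ctrl, vision gives the robot as it stands.
- The arm moves only by the tool jog_arm, never from a script. Its argument "increments" is a list of rows, each an object of numbers: "tx", "ty", "tz": the shift along the tool's x, y, z in mm; "wx", "wy", "wz": the turn, a rotation vector about the tool's x, y, z in rad; "gripper": the opening, from 0 (shut) to 1 (fully open). In form: [{"tx": .., "ty": .., "tz": .., "wx": .., "wy": .., "wz": .., "gripper": ..}, ...]. A call has exactly 5 rows; each row is the pose to reach, as a shift and turn from the pose commanded when the call began, along the tool's axes at that moment; what a row does not reach only later rows make up. A row lasts 1/12 s, in which the tool goes at most 41.7 mm and 7.16 degrees, less where a joint would pass 70% of its speed; a pose out of reach is approached as far as the arm can. A call with a gripper value outside its range is refused whole. The fingers move at their own pace and stop on an object; "grip_force" is the grip in N (left out, the last holds). Time passes only in rows, so rows that repeat a pose let the fingers close, or fill a call up. It gives the time, the measured TCP pose, the force, the opening and the grip force at its end, in the units of the state.
- ctrl.get_state(): the state, without advancing time (a new reading comes with each control period).
- vision.get_image(name): name is "scene" or "top"; returns a dict with "color" (480x640x3 uint8, blue, green, red), "fx", "fy", "cx", "cy" (pixels), "extrinsics" (4x4, takes a point from world to camera coordinates). Camera axes: x right, y down, z forward; pixel columns grow to the right and rows downward; lengths in m; the calibration is good to about 2 mm. A picture is of the moment at which its call begins. There is no depth.
- ctrl.close_job(): hands the job in; it is judged then, once.
Trained networks look in the newest picture that a camera, given by its name, has taken for a name from the list of things; names that differ only in an ending like _2 or _b are one class to them, and where a whole thing is asked for, a point or a joint stands for the part that bears it (a point fixed in the world has none). Each returns a list of dicts, best first, with "conf" (0 to 1); they miss things now and then, are a little off and sometimes report something else, mostly with a low value. They report only what shows in the picture. A call takes as long as a camera call. They do not tell look-alikes from the thing itself.
- vision.spot_in(camera, thing): "bbox" ([left, top, right, bottom] in pixels, round what is visible of it).
The state is a dict: "time": time; "joint_positions": joint angles; "qd": joint speeds; "joint_torque": joint torques, N m; "position": TCP position; "tool_rot": TCP orientation; "ft_force": force on the tool from outside, world axes, zero at the start; "torque": the same for the moment, N m; "grip_width": opening from 0.0 (shut) to 1.0 (fully open); "grip_force": force on a finger pad.
Only numpy, scipy, OpenCV 4.12 (cv2) and the standard library are available. Lean on these libraries where they do the work, as an engineer would, in place of code of your own. Each camera call takes 0.05 s, during which the arm holds its last target. There are 200 camera calls.

## Working session

There is one attempt and no reset: what is moved stays moved. The work goes in short steps, Python scripts to look and compute and a tool call to move; the robot and the scene stay as the last step left them, time stands still between calls to the robot, and variables do not carry over. Pictures are saved under pics/ and viewed, at most 12 in all, crops included, and the job is handed in when it is done.

Besides the shell and the picture viewer there is one more tool, called after "Request:" as name(argument=value, ...), one argument or row to a line, values as JSON. jog_arm: Moves the arm, as the interface text tells. Its arguments: {"type":"object","properties":{"increments":{"type":"array"},"grip_force":{"type":"number"}},"required":["increments"]}

```bash
mkdir -p pics; ls; cat > h.py <<'E'
import numpy as np, cv2
from scipy.spatial.transform import Rotation as R
from bench import ctrl, vision
def snap(n):
    d=vision.get_image(n); return d
def ray(d,u,v,z):
    E=np.array(d["extrinsics"]);Rm=E[:3,:3];t=E[:3,3];c=-Rm.T@t
    r=Rm.T@np.array([(u-d["cx"])/d["fx"],(v-d["cy"])/d["fy"],1]);return c+r*(z-c[2])/r[2]
def proj(d,p):
    E=np.array(d["extrinsics"]);q=E[:3,:3]@np.array(p)+E[:3,3]
    return np.array([d["fx"]*q[0]/q[2]+d["cx"],d["fy"]*q[1]/q[2]+d["cy"]])
E
python3 - <<'E'
from h import *
s=ctrl.get_state();print(s["time"],s["position"],s["tool_rot"])
for n in("top","scene"):
    d=snap(n);cv2.imwrite(f"pics/{n}0.png",d["color"])
    E=np.array(d["extrinsics"]);print(n,-E[:3,:3].T@E[:3,3],d["fx"])
    for t in("isolator","keeper","tray","handle","handle_grip","hasp_eye","glue","tin"):
        print(t,[(np.round(x["bbox"]).tolist(),round(x["conf"],2)) for x in vision.spot_in(n,t)][:4])
E
```

```text
pics
0.0 [0.24743125 0.60046631 0.22145018] [-6.09804397e-01 -3.08155131e+00  2.97754449e-03]
top [0.33773567 0.02940457 1.3453204 ] 477.6866825195834
isolator [([351.0, 185.0, 443.0, 285.0], 0.94)]
keeper [([385.0, 303.0, 404.0, 322.0], 0.81), ([435.0, 287.0, 456.0, 305.0], 0.56), ([384.0, 263.0, 404.0, 278.0], 0.49)]
tray [([226.0, 185.0, 313.0, 261.0], 0.69)]
handle [([354.0, 220.0, 419.0, 241.0], 0.73)]
handle_grip [([353.0, 218.0, 420.0, 241.0], 0.88)]
hasp_eye [([353.0, 185.0, 441.0, 286.0], 0.62)]
glue [([322.0, 280.0, 342.0, 302.0], 0.73)]
tin [([325.0, 237.0, 349.0, 261.0], 0.88)]
scene [1.07344337 0.27769212 0.81622776] 445.2412056161925
isolator [([166.0, 165.0, 282.0, 271.0], 0.95)]
keeper [([215.0, 133.0, 240.0, 173.0], 0.93), ([274.0, 138.0, 298.0, 181.0], 0.76), ([253.0, 164.0, 272.0, 197.0], 0.63)]
tray [([303.0, 240.0, 429.0, 360.0], 0.86)]
handle [([169.0, 170.0, 284.0, 270.0], 0.72), ([210.0, 197.0, 284.0, 227.0], 0.69)]
handle_grip [([206.0, 191.0, 285.0, 231.0], 0.73), ([170.0, 170.0, 283.0, 268.0], 0.71)]
hasp_eye [([168.0, 172.0, 283.0, 269.0], 0.48)]
glue [([320.0, 160.0, 345.0, 218.0], 0.61), ([168.0, 169.0, 282.0, 272.0], 0.17)]
tin [([293.0, 216.0, 318.0, 253.0], 0.71)]
```

```bash
python3 - <<'E'
from h import *
a=cv2.imread("pics/top0.png")[150:350,200:480];b=cv2.imread("pics/scene0.png")[110:380,150:450]
a=cv2.resize(a,(800,571),interpolation=cv2.INTER_CUBIC);b=cv2.resize(b,(660,594),interpolation=cv2.INTER_CUBIC)
cv2.imwrite("pics/a.png",a);cv2.imwrite("pics/b.png",b)
E
```

```text
(no output)
```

View pics/a.png

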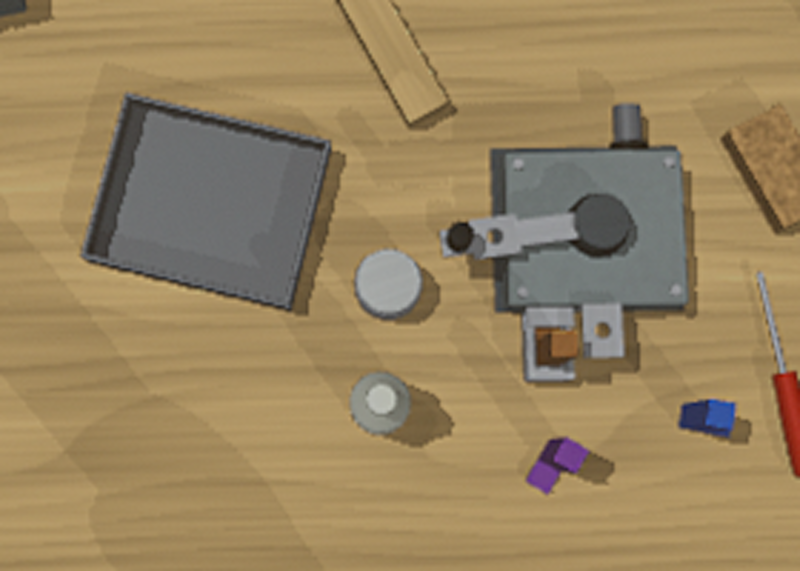

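View pics/b.png

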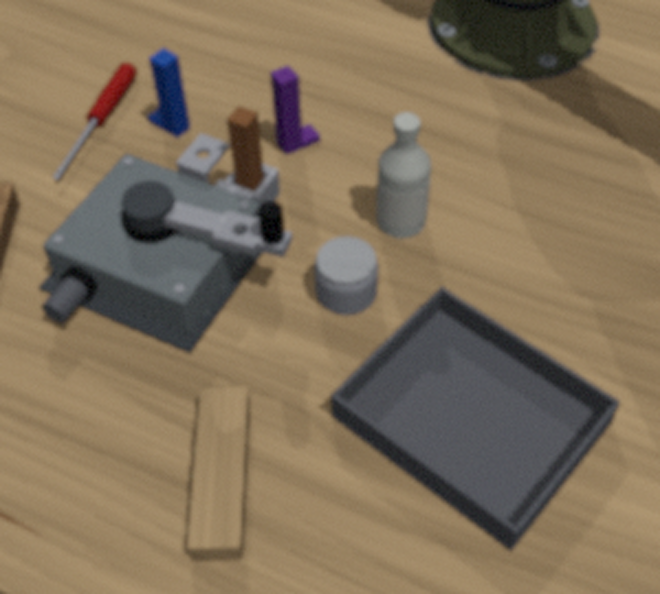

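The wooden (brown) upright is the keeper. It stands in the seat, at top px (397,270) and scene px (262,180). The blue one (447,296) and the purple one (396,313) are look-alikes on the bench. Next I fit the isolator and tray poses and check them in an enlarged crop.

```bash
cat > fit.py <<'E'
from h import *
from scipy.optimize import least_squares
d=snap("top");k=280/800
def px(u,v):return u*k+200,v*k+150
# isolator-frame pts (x,y,z) vs crop pixels
P=[((0.075,0.085,.06),(507,151)),((0.075,-.085,.06),(679,148)),((-.075,-.085,.06),(687,304)),((-.075,.085,.06),(506,311)),((-.1,0,.072),(603,330)),((-.117,.045,.13),(565,343))]
def T(q,p):
    c,s=np.cos(q[2]),np.sin(q[2]);return np.array([q[0]+c*p[0]-s*p[1],q[1]+s*p[0]+c*p[1],p[2]])
f=lambda q:np.concatenate([proj(d,T(q,p))-px(*u) for p,u in P])
r=least_squares(f,[.5,-.1,0],loss="soft_l1");q=r.x;print("iso",q.round(4),f(q).round(1))
print("seat",T(q,(-.117,.045,.02)),"hasp",T(q,(-.1,0,.072)))
for n,u,z in(("grip",(460,237),.13),("eye",(496,236),.088)):
    p=ray(d,*px(*u),z);v=p[:2]-q[:2];print(n,p.round(4),np.hypot(*v),"q",(np.arctan2(v[1],v[0])-q[2]-np.pi+1.5))
c=[ray(d,*px(*u),.04) for u in((127,95),(330,143),(292,308),(84,258))]
print("tray",np.mean(c,0).round(4),[np.round(x[:2],3) for x in c],np.linalg.norm(c[0]-c[1]),np.linalg.norm(c[1]-c[2]))
for n,u,z in(("glue",(381,399),.15),("tin",(388,282),.055),("purple",(568,454),.11),("blue",(720,414),.11)):print(n,ray(d,*px(*u),z)[:2].round(3))
for n,b,s,(x0,y0) in(("top",d,8,(350,240)),("scene",snap("scene"),7,(205,125))):
    im=cv2.resize(b["color"][y0:y0+74,x0:x0+100],None,fx=s,fy=s,interpolation=cv2.INTER_CUBIC)
    M=[(-.117+i,.045+j,.13) for i,j in((.012,.012),(.012,-.012),(-.012,-.012),(-.012,.012))]+[(-.1,0,.072),(-.075,.085,.06),(-.075,-.085,.06),(-.143,.045,.02)]
    for p in M:
        u=proj(b,T(q,p));cv2.circle(im,tuple(int(round(t)) for t in((u[0]-x0+.5)*s,(u[1]-y0+.5)*s)),3,(0,255,0),-1)
    cv2.imwrite(f"pics/{n}1.png",im)
E
python3 fit.py
```

```text
iso [ 0.5552 -0.2013 -0.0046] [-1.5  0.3  0.4  0.1  0.7 -0.1  0.8 -1.5 -0.3  0.2 -0.5  0.4]
seat [ 0.43836876 -0.15576362  0.02      ] hasp [ 0.45515933 -0.20084218  0.072     ]
grip [ 0.5369 -0.0671  0.13  ] 0.135464854574732 q 0.0690686971265142
eye [ 0.544  -0.1039  0.088 ] 0.09800712634148553 q 0.04831902221028339
tray [0.5937 0.1699 0.04  ] [array([0.701, 0.25 ]), array([0.648, 0.05 ]), array([0.486, 0.09 ]), array([0.539, 0.291])] 0.20679838835605452 0.16659784666354982
glue [0.392 0.008]
tin [ 0.507 -0.003]
purple [ 0.342 -0.158]
blue [ 0.375 -0.295]
```

View pics/top1.png

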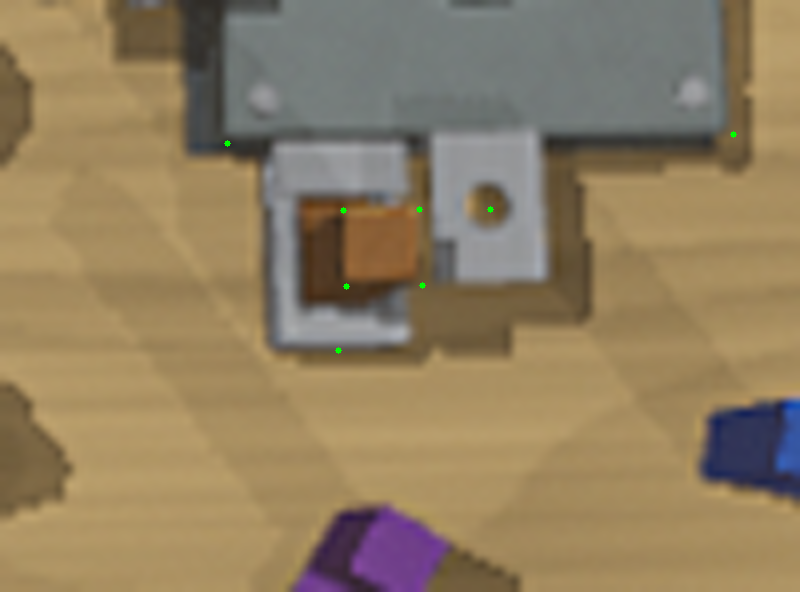

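View pics/scene1.png

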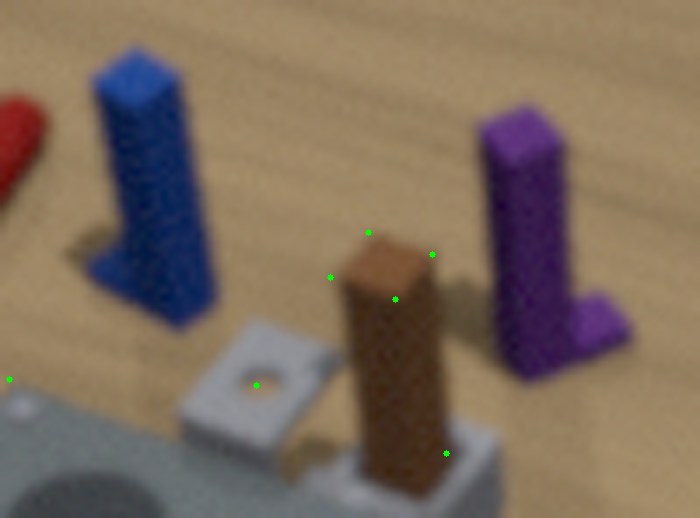

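The crop confirms the target: the brown wooden L standing in the steel seat, with its top at about crop (380,243). The model fits to about 1 px. The keeper is near (0.440, -0.154) and the tray centre near (0.594, 0.170). Moving now.

Request:
jog_arm(
  increments=[
    {"tx": -133,"ty": -108,"tz": -38,"wx": 0,"wy": 0,"wz": -0.386,"gripper": 0.7},
    {"tx": -133,"ty": -108,"tz": -38,"wx": 0,"wy": 0,"wz": -0.386,"gripper": 0.7},
    {"tx": -133,"ty": -108,"tz": -38,"wx": 0,"wy": 0,"wz": -0.386,"gripper": 0.7},
    {"tx": -133,"ty": -108,"tz": -38,"wx": 0,"wy": 0,"wz": -0.386,"gripper": 0.7},
    {"tx": -133,"ty": -108,"tz": -38,"wx": 0,"wy": 0,"wz": -0.386,"gripper": 0.7},
  ],
  grip_force=40,
)

```text
time: 1.42
position: [0.3354, 0.4444, 0.2628]
tool_rot: [0.022, 3.137, -0.001]
ft_force: [1.4, -1.2, 1.3]
grip_width: 0.734
grip_force: 0.0
```

Request:
jog_arm(
  increments=[
    {"tx": -95,"ty": -165,"tz": 0,"gripper": 0.7},
    {"tx": -95,"ty": -165,"tz": 0,"gripper": 0.7},
    {"tx": -95,"ty": -165,"tz": 0,"gripper": 0.7},
    {"tx": -95,"ty": -165,"tz": 0,"gripper": 0.7},
    {"tx": -95,"ty": -165,"tz": 0,"gripper": 0.7},
  ],
)

```text
validation failed for argument at $.in...
```

Request:
jog_arm(
  increments=[
    {"tx": -20,"ty": -190,"tz": 0,"gripper": 0.7},
    {"tx": -20,"ty": -190,"tz": 0,"gripper": 0.7},
    {"tx": -20,"ty": -190,"tz": 0,"gripper": 0.7},
    {"tx": -20,"ty": -190,"tz": 0,"gripper": 0.7},
    {"tx": -20,"ty": -190,"tz": 0,"gripper": 0.7},
  ],
)

```text
validation failed for argument at $.in...
```

Request:
jog_arm(
  increments=[
    {"tx": 10,"ty": -190,"tz": 0,"gripper": 0.7},
    {"tx": 10,"ty": -190,"tz": 0,"gripper": 0.7},
    {"tx": 10,"ty": -190,"tz": 0,"gripper": 0.7},
    {"tx": 10,"ty": -190,"tz": 0,"gripper": 0.7},
    {"tx": 10,"ty": -190,"tz": 0,"gripper": 0.7},
  ],
)

```text
validation failed for argument at $.in...
```

Request:
jog_arm(
  increments=[
    {"tx": 0,"ty": -50,"tz": 0,"gripper": 0.7},
    {"tx": 0,"ty": -50,"tz": 0,"gripper": 0.7},
    {"tx": 0,"ty": -50,"tz": 0,"gripper": 0.7},
    {"tx": 0,"ty": -50,"tz": 0,"gripper": 0.7},
    {"tx": 0,"ty": -50,"tz": 0,"gripper": 0.7},
  ],
)

```text
validation failed for argument at $.in...
```

All seven keys are needed in every row.

Request:
jog_arm(
  increments=[
    {"tx": -95,"ty": -165,"tz": 0,"wx": 0,"wy": 0,"wz": 0,"gripper": 0.7},
    {"tx": -95,"ty": -165,"tz": 0,"wx": 0,"wy": 0,"wz": 0,"gripper": 0.7},
    {"tx": -95,"ty": -165,"tz": 0,"wx": 0,"wy": 0,"wz": 0,"gripper": 0.7},
    {"tx": -95,"ty": -165,"tz": 0,"wx": 0,"wy": 0,"wz": 0,"gripper": 0.7},
    {"tx": -95,"ty": -165,"tz": 0,"wx": 0,"wy": 0,"wz": 0,"gripper": 0.7},
  ],
)

```text
time: 1.83
position: [0.4264, 0.28, 0.2611]
tool_rot: [0.017, 3.14, -0.002]
ft_force: [0.5, -0.4, 0.2]
grip_width: 0.702
grip_force: 0.0
```

Request:
jog_arm(
  increments=[
    {"tx": -20,"ty": -190,"tz": 0,"wx": 0,"wy": 0,"wz": 0,"gripper": 0.7},
    {"tx": -20,"ty": -190,"tz": 0,"wx": 0,"wy": 0,"wz": 0,"gripper": 0.7},
    {"tx": -20,"ty": -190,"tz": 0,"wx": 0,"wy": 0,"wz": 0,"gripper": 0.7},
    {"tx": -20,"ty": -190,"tz": 0,"wx": 0,"wy": 0,"wz": 0,"gripper": 0.7},
    {"tx": -20,"ty": -190,"tz": 0,"wx": 0,"wy": 0,"wz": 0,"gripper": 0.7},
  ],
)

```text
time: 2.25
position: [0.4431, 0.0899, 0.261]
tool_rot: [0.016, 3.14, -0.001]
ft_force: [0.6, 0.6, 0.0]
grip_width: 0.7
grip_force: 0.0
```

Request:
jog_arm(
  increments=[
    {"tx": 10,"ty": -190,"tz": 0,"wx": 0,"wy": 0,"wz": 0,"gripper": 0.7},
    {"tx": 10,"ty": -190,"tz": 0,"wx": 0,"wy": 0,"wz": 0,"gripper": 0.7},
    {"tx": 10,"ty": -190,"tz": 0,"wx": 0,"wy": 0,"wz": 0,"gripper": 0.7},
    {"tx": 10,"ty": -190,"tz": 0,"wx": 0,"wy": 0,"wz": 0,"gripper": 0.7},
    {"tx": 10,"ty": -190,"tz": 0,"wx": 0,"wy": 0,"wz": 0,"gripper": 0.7},
  ],
)

```text
time: 2.67
position: [0.431, -0.1001, 0.2611]
tool_rot: [0.017, 3.14, -0.001]
ft_force: [0.5, -0.5, 0.2]
grip_width: 0.697
grip_force: 0.0
```

Request:
jog_arm(
  increments=[
    {"tx": 0,"ty": -50,"tz": 0,"wx": 0,"wy": 0,"wz": 0,"gripper": 0.7},
    {"tx": 0,"ty": -50,"tz": 0,"wx": 0,"wy": 0,"wz": 0,"gripper": 0.7},
    {"tx": 0,"ty": -50,"tz": 0,"wx": 0,"wy": 0,"wz": 0,"gripper": 0.7},
    {"tx": 0,"ty": -50,"tz": 0,"wx": 0,"wy": 0,"wz": 0,"gripper": 0.7},
    {"tx": 0,"ty": -50,"tz": 0,"wx": 0,"wy": 0,"wz": 0,"gripper": 0.7},
  ],
)

```text
time: 3.08
position: [0.4319, -0.1434, 0.2605]
tool_rot: [-0.004, -3.142, -0.001]
ft_force: [-0.4, 0.1, -0.1]
grip_width: 0.698
grip_force: 0.0
```

```bash
python3 - <<'E'
from h import *
s=ctrl.get_state();print(s["position"],s["tool_rot"],np.round(s["joint_positions"],3),np.round(s["qd"],3))
E
```

```text
[ 0.4318789  -0.14339974  0.26049502] [-4.46034051e-03 -3.14153746e+00 -9.34536694e-04] [-0.414 -0.168  0.609  1.867  0.096  1.413  1.741] [-0.008  0.    -0.011  0.002  0.004 -0.001  0.003]
```

Request:
jog_arm(
  increments=[
    {"tx": -8,"ty": -10,"tz": 80,"wx": 0,"wy": 0,"wz": 0,"gripper": 0.7},
    {"tx": -8,"ty": -10,"tz": 80,"wx": 0,"wy": 0,"wz": 0,"gripper": 0.7},
    {"tx": -8,"ty": -10,"tz": 80,"wx": 0,"wy": 0,"wz": 0,"gripper": 0.7},
    {"tx": -8,"ty": -10,"tz": 80,"wx": 0,"wy": 0,"wz": 0,"gripper": 0.7},
    {"tx": -8,"ty": -10,"tz": 80,"wx": 0,"wy": 0,"wz": 0,"gripper": 0.7},
  ],
)

```text
time: 3.5
position: [0.4406, -0.1541, 0.182]
tool_rot: [0.005, 3.14, -0.0]
ft_force: [0.4, 0.3, 0.6]
grip_width: 0.7
grip_force: 0.0
```

Request:
jog_arm(
  increments=[
    {"tx": 0,"ty": 0,"tz": 20,"wx": 0,"wy": 0,"wz": 0,"gripper": 0.7},
    {"tx": 0,"ty": 0,"tz": 40,"wx": 0,"wy": 0,"wz": 0,"gripper": 0.7},
    {"tx": 0,"ty": 0,"tz": 60,"wx": 0,"wy": 0,"wz": 0,"gripper": 0.7},
    {"tx": 0,"ty": 0,"tz": 80,"wx": 0,"wy": 0,"wz": 0,"gripper": 0.7},
    {"tx": 0,"ty": 0,"tz": 93,"wx": 0,"wy": 0,"wz": 0,"gripper": 0.7},
  ],
)

```text
time: 3.92
position: [0.441, -0.1542, 0.0884]
tool_rot: [0.005, 3.139, 0.001]
ft_force: [0.4, -0.4, -0.9]
grip_width: 0.701
grip_force: 0.0
```

```bash
python3 - <<'E'
from h import *
s=ctrl.get_state();print(s["position"],s["tool_rot"],np.round(s["joint_positions"],3))
ims=[]
for n,(x0,y0) in(("top",(345,225)),("scene",(210,110))):
    d=snap(n);ims.append(cv2.resize(d["color"][y0:y0+90,x0:x0+80],None,fx=5,fy=5,interpolation=cv2.INTER_CUBIC))
cv2.imwrite("pics/c.png",np.hstack(ims))
E
```

```text
[ 0.44104986 -0.15423809  0.08839272] [4.98934192e-03 3.13890754e+00 7.06626079e-04] [-0.388  0.038  0.688  2.073 -0.03   1.037  1.882]
```

View pics/c.png

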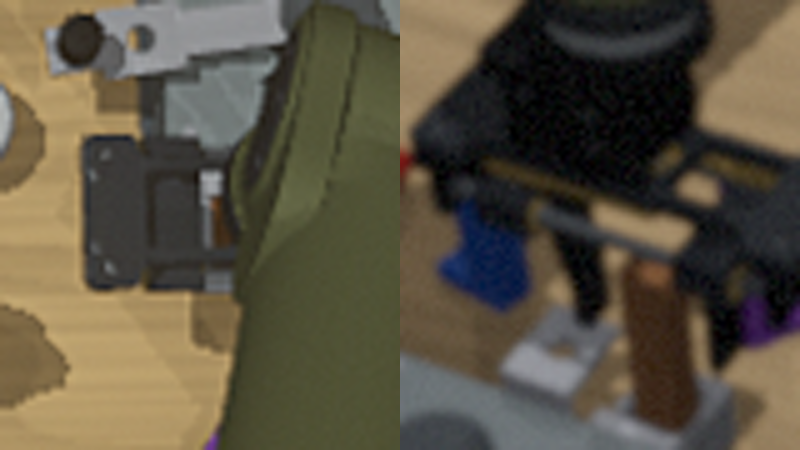

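The keeper (crop x≈660) stands centred between the fingers (crop x≈590 and 725), and the finger clears the tongue. Closing.

Request:
jog_arm(
  increments=[
    {"tx": 0,"ty": 0,"tz": 0,"wx": 0,"wy": 0,"wz": 0,"gripper": 0.1},
    {"tx": 0,"ty": 0,"tz": 0,"wx": 0,"wy": 0,"wz": 0,"gripper": 0.1},
    {"tx": 0,"ty": 0,"tz": 0,"wx": 0,"wy": 0,"wz": 0,"gripper": 0.1},
    {"tx": 0,"ty": 0,"tz": 0,"wx": 0,"wy": 0,"wz": 0,"gripper": 0.1},
    {"tx": 0,"ty": 0,"tz": 0,"wx": 0,"wy": 0,"wz": 0,"gripper": 0.1},
  ],
  grip_force=45,
)

```text
time: 4.43
position: [0.4402, -0.1551, 0.0884]
tool_rot: [0.007, 3.14, 0.0]
ft_force: [0.6, -0.0, -0.4]
grip_width: 0.407
grip_force: 0.0
```

Request:
jog_arm(
  increments=[
    {"tx": 0,"ty": 0,"tz": 0,"wx": 0,"wy": 0,"wz": 0,"gripper": 0.1},
    {"tx": 0,"ty": 0,"tz": 0,"wx": 0,"wy": 0,"wz": 0,"gripper": 0.1},
    {"tx": 0,"ty": 0,"tz": 0,"wx": 0,"wy": 0,"wz": 0,"gripper": 0.1},
    {"tx": 0,"ty": 0,"tz": 0,"wx": 0,"wy": 0,"wz": 0,"gripper": 0.1},
    {"tx": 0,"ty": 0,"tz": 0,"wx": 0,"wy": 0,"wz": 0,"gripper": 0.1},
  ],
)

```text
time: 4.85
position: [0.4397, -0.1551, 0.0877]
tool_rot: [0.008, 3.141, 0.0]
ft_force: [-1.7, 0.2, 1.8]
grip_width: 0.27
grip_force: 45.0
```

```bash
python3 - <<'E'
from h import *
def D(t):
    c,s=np.cos(t),np.sin(t);return np.array([-36*(c-1)+68*s,0,36*s+68*(c-1)+min(3,3*np.degrees(t)/10)])
B=np.diag([-1,1,-1.])
for a0,L in((0,(3,6,9,12,14)),(14,(17,20,22,24,25))):
    R0=R.from_euler('y',a0,degrees=True).as_matrix()@B
    for a in L: print((R0.T@(D(np.radians(a))-D(np.radians(a0)))).round(1),round(np.radians(a-a0),3))
R0=R.from_euler('y',25,degrees=True).as_matrix()@B
print("out10",R0.T@[-10,0,0],"up10",R0.T@[0,0,10])
E
```

```text
[-3.6  0.  -2.7] 0.052
[-7.3  0.  -5.2] 0.105
[-11.1   0.   -7.5] 0.157
[-14.9   0.   -9. ] 0.209
[-17.5   0.   -9.7] 0.244
[-3.6  0.  -1.8] 0.052
[-7.3  0.  -3.4] 0.105
[-9.8  0.  -4.3] 0.14
[-12.4   0.   -5.2] 0.175
[-13.6   0.   -5.6] 0.192
out10 [9.06307787 0.         4.22618262] up10 [ 4.22618262  0.         -9.06307787]
```

Request:
jog_arm(
  increments=[
    {"tx": -3.6,"ty": 0,"tz": -2.7,"wx": 0,"wy": 0.052,"wz": 0,"gripper": 0.1},
    {"tx": -7.3,"ty": 0,"tz": -5.2,"wx": 0,"wy": 0.105,"wz": 0,"gripper": 0.1},
    {"tx": -11.1,"ty": 0,"tz": -7.5,"wx": 0,"wy": 0.157,"wz": 0,"gripper": 0.1},
    {"tx": -14.9,"ty": 0,"tz": -9,"wx": 0,"wy": 0.209,"wz": 0,"gripper": 0.1},
    {"tx": -17.5,"ty": 0,"tz": -9.7,"wx": 0,"wy": 0.244,"wz": 0,"gripper": 0.1},
  ],
)

```text
time: 5.27
position: [0.4581, -0.1547, 0.097]
tool_rot: [-0.005, -2.896, -0.0]
ft_force: [-0.6, -0.4, -1.9]
grip_width: 0.273
grip_force: 45.0
```

Request:
jog_arm(
  increments=[
    {"tx": -3.6,"ty": 0,"tz": -1.8,"wx": 0,"wy": 0.052,"wz": 0,"gripper": 0.1},
    {"tx": -7.3,"ty": 0,"tz": -3.4,"wx": 0,"wy": 0.105,"wz": 0,"gripper": 0.1},
    {"tx": -9.8,"ty": 0,"tz": -4.3,"wx": 0,"wy": 0.14,"wz": 0,"gripper": 0.1},
    {"tx": -13.6,"ty": 0,"tz": -5.6,"wx": 0,"wy": 0.192,"wz": 0,"gripper": 0.1},
    {"tx": -13.6,"ty": 0,"tz": -5.6,"wx": 0,"wy": 0.192,"wz": 0,"gripper": 0.1},
  ],
)

```text
time: 5.68
position: [0.4731, -0.1543, 0.0975]
tool_rot: [-0.003, -2.703, 0.0]
ft_force: [-0.8, 1.3, -1.7]
grip_width: 0.272
grip_force: 45.0
```

```bash
python3 - <<'E'
from h import *
s=ctrl.get_state();print(s["position"],s["tool_rot"],np.round(s["joint_positions"],3),s["ft_force"],s["torque"])
d=snap("scene");cv2.imwrite("pics/d.png",cv2.resize(d["color"][110:210,190:310],None,fx=5,fy=5,interpolation=cv2.INTER_CUBIC))
E
```

```text
[ 0.47306591 -0.15432601  0.09749493] [-3.32661329e-03 -2.70277363e+00  2.23256088e-04] [-0.303  0.502  0.654  1.652 -0.15   1.505  1.963] [-0.84758076  1.32551679 -1.67594313] [ 0.04195328 -0.57587676  0.00672323]
```

View pics/d.png

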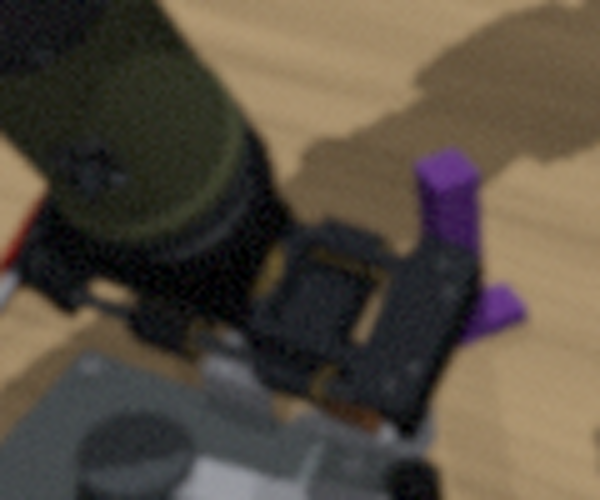

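Request:
jog_arm(
  increments=[
    {"tx": 0.6,"ty": 0,"tz": -1.4,"wx": 0,"wy": 0,"wz": 0,"gripper": 0.1},
    {"tx": 6,"ty": 0,"tz": 1.2,"wx": 0,"wy": 0,"wz": 0,"gripper": 0.1},
    {"tx": 11.4,"ty": 0,"tz": 3.7,"wx": 0,"wy": 0,"wz": 0,"gripper": 0.1},
    {"tx": 17,"ty": 0,"tz": 6.2,"wx": 0,"wy": 0,"wz": 0,"gripper": 0.1},
    {"tx": 21.9,"ty": 0,"tz": 8.5,"wx": 0,"wy": 0,"wz": 0,"gripper": 0.1},
  ],
)

```text
time: 6.15
position: [0.447, -0.1551, 0.1014]
tool_rot: [-0.007, -2.706, -0.003]
ft_force: [-0.0, 0.4, -0.5]
grip_width: 0.269
grip_force: 45.0
```

Request:
jog_arm(
  increments=[
    {"tx": 4.2,"ty": 0,"tz": -9.1,"wx": 0,"wy": 0,"wz": 0,"gripper": 0.1},
    {"tx": 13,"ty": 0,"tz": -27,"wx": 0,"wy": 0,"wz": 0,"gripper": 0.1},
    {"tx": 27,"ty": 0,"tz": -58,"wx": 0,"wy": 0,"wz": 0,"gripper": 0.1},
    {"tx": 42,"ty": 0,"tz": -90,"wx": 0,"wy": 0,"wz": 0,"gripper": 0.1},
    {"tx": 55,"ty": 0,"tz": -118,"wx": 0,"wy": 0,"wz": 0,"gripper": 0.1},
  ],
)

```text
time: 6.57
position: [0.4479, -0.1553, 0.234]
tool_rot: [-0.007, -2.707, -0.002]
ft_force: [1.1, -0.7, -1.8]
grip_width: 0.273
grip_force: 45.0
```

```bash
python3 - <<'E'
from h import *
s=ctrl.get_state();print(s["position"],s["tool_rot"],np.round(s["joint_positions"],3),s["ft_force"])
d=snap("scene");cv2.imwrite("pics/e.png",cv2.resize(d["color"][60:240,170:410],None,fx=3,fy=3,interpolation=cv2.INTER_CUBIC))
E
```

```text
[ 0.4479276  -0.15528365  0.23399103] [-6.87370782e-03 -2.70715663e+00 -1.72232942e-03] [-0.353  0.322  0.702  1.578 -0.057  1.727  1.934] [ 1.10150756 -0.65644461 -1.80135684]
```

View pics/e.png

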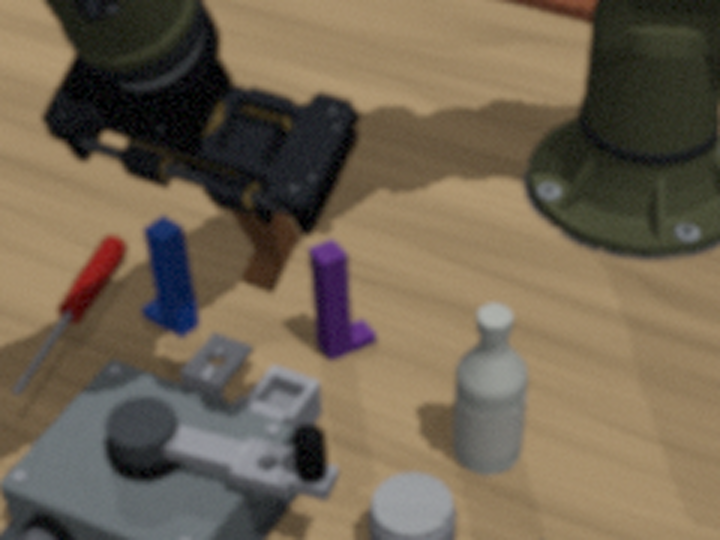

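The keeper (crop ~(270,255)) is out of the seat and held, and the seat at crop (285,395) is empty. Nothing else has moved. On to the tray.

Request:
jog_arm(
  increments=[
    {"tx": -10,"ty": 31,"tz": -25,"wx": 0,"wy": -0.09,"wz": 0,"gripper": 0.1},
    {"tx": -20,"ty": 62,"tz": -45,"wx": 0,"wy": -0.18,"wz": 0,"gripper": 0.1},
    {"tx": -30,"ty": 93,"tz": -55,"wx": 0,"wy": -0.27,"wz": 0,"gripper": 0.1},
    {"tx": -40,"ty": 124,"tz": -60,"wx": 0,"wy": -0.36,"wz": 0,"gripper": 0.1},
    {"tx": -50,"ty": 155,"tz": -63,"wx": 0,"wy": -0.435,"wz": 0,"gripper": 0.1},
  ],
)

```text
time: 7.03
position: [0.5217, 0.0006, 0.2695]
tool_rot: [0.009, 3.135, 0.004]
ft_force: [0.5, 0.2, -2.0]
grip_width: 0.278
grip_force: 45.0
```

Request:
jog_arm(
  increments=[
    {"tx": -15,"ty": 33,"tz": 0,"wx": 0,"wy": 0,"wz": 0,"gripper": 0.1},
    {"tx": -30,"ty": 66,"tz": 0,"wx": 0,"wy": 0,"wz": 0,"gripper": 0.1},
    {"tx": -45,"ty": 99,"tz": 0,"wx": 0,"wy": 0,"wz": 0,"gripper": 0.1},
    {"tx": -60,"ty": 132,"tz": 0,"wx": 0,"wy": 0,"wz": 0,"gripper": 0.1},
    {"tx": -68,"ty": 165,"tz": 0,"wx": 0,"wy": 0,"wz": 0,"gripper": 0.1},
  ],
)

```text
time: 7.45
position: [0.5904, 0.1655, 0.2677]
tool_rot: [0.008, 3.141, 0.0]
ft_force: [0.6, -1.2, -0.4]
grip_width: 0.275
grip_force: 45.0
```

Request:
jog_arm(
  increments=[
    {"tx": 0,"ty": 0,"tz": 35,"wx": 0,"wy": 0,"wz": 0,"gripper": 0.1},
    {"tx": 0,"ty": 0,"tz": 70,"wx": 0,"wy": 0,"wz": 0,"gripper": 0.1},
    {"tx": 0,"ty": 0,"tz": 105,"wx": 0,"wy": 0,"wz": 0,"gripper": 0.1},
    {"tx": 0,"ty": 0,"tz": 140,"wx": 0,"wy": 0,"wz": 0,"gripper": 0.1},
    {"tx": 0,"ty": 0,"tz": 170,"wx": 0,"wy": 0,"wz": 0,"gripper": 0.1},
  ],
)

```text
time: 7.87
position: [0.5885, 0.1639, 0.0954]
tool_rot: [-0.007, -3.14, 0.001]
ft_force: [-0.5, 0.5, -0.7]
grip_width: 0.275
grip_force: 45.0
```

Request:
jog_arm(
  increments=[
    {"tx": 0,"ty": 0,"tz": 4,"wx": 0,"wy": 0,"wz": 0,"gripper": 0.1},
    {"tx": 0,"ty": 0,"tz": 8,"wx": 0,"wy": 0,"wz": 0,"gripper": 0.1},
    {"tx": 0,"ty": 0,"tz": 12,"wx": 0,"wy": 0,"wz": 0,"gripper": 0.1},
    {"tx": 0,"ty": 0,"tz": 16,"wx": 0,"wy": 0,"wz": 0,"gripper": 0.1},
    {"tx": 0,"ty": 0,"tz": 20,"wx": 0,"wy": 0,"wz": 0,"gripper": 0.1},
  ],
)

```text
time: 8.28
position: [0.591, 0.1647, 0.0791]
tool_rot: [0.007, 3.139, 0.003]
ft_force: [0.6, -1.1, -0.4]
grip_width: 0.271
grip_force: 45.0
```

Lower slowly until it touches, or 5 mm more, then release.

Request:
jog_arm(
  increments=[
    {"tx": 0,"ty": 0,"tz": 1,"wx": 0,"wy": 0,"wz": 0,"gripper": 0.1},
    {"tx": 0,"ty": 0,"tz": 2,"wx": 0,"wy": 0,"wz": 0,"gripper": 0.1},
    {"tx": 0,"ty": 0,"tz": 3,"wx": 0,"wy": 0,"wz": 0,"gripper": 0.1},
    {"tx": 0,"ty": 0,"tz": 4,"wx": 0,"wy": 0,"wz": 0,"gripper": 0.1},
    {"tx": 0,"ty": 0,"tz": 5,"wx": 0,"wy": 0,"wz": 0,"gripper": 0.1},
  ],
)

```text
time: 8.7
position: [0.5897, 0.1643, 0.0728]
tool_rot: [-0.007, -3.141, -0.001]
ft_force: [-3.4, -1.7, 8.5]
grip_width: 0.275
grip_force: 45.0
```

Request:
jog_arm(
  increments=[
    {"tx": 0,"ty": 0,"tz": 0,"wx": 0,"wy": 0,"wz": 0,"gripper": 0.6},
    {"tx": 0,"ty": 0,"tz": 0,"wx": 0,"wy": 0,"wz": 0,"gripper": 0.6},
    {"tx": 0,"ty": 0,"tz": 0,"wx": 0,"wy": 0,"wz": 0,"gripper": 0.6},
    {"tx": 0,"ty": 0,"tz": 0,"wx": 0,"wy": 0,"wz": 0,"gripper": 0.6},
    {"tx": 0,"ty": 0,"tz": 0,"wx": 0,"wy": 0,"wz": 0,"gripper": 0.6},
  ],
)

```text
time: 9.12
position: [0.5894, 0.1642, 0.072]
tool_rot: [-0.008, -3.141, -0.0]
ft_force: [0.1, 0.4, -0.1]
grip_width: 0.553
grip_force: 0.0
```

Request:
jog_arm(
  increments=[
    {"tx": 0,"ty": 0,"tz": -20,"wx": 0,"wy": 0,"wz": 0,"gripper": 0.6},
    {"tx": 0,"ty": 0,"tz": -50,"wx": 0,"wy": 0,"wz": 0,"gripper": 0.6},
    {"tx": 0,"ty": 0,"tz": -85,"wx": 0,"wy": 0,"wz": 0,"gripper": 0.6},
    {"tx": 0,"ty": 0,"tz": -120,"wx": 0,"wy": 0,"wz": 0,"gripper": 0.6},
    {"tx": 0,"ty": 0,"tz": -155,"wx": 0,"wy": 0,"wz": 0,"gripper": 0.6},
  ],
)

```text
time: 9.53
position: [0.5893, 0.164, 0.2286]
tool_rot: [-0.008, -3.14, 0.0]
ft_force: [1.1, 0.0, 0.6]
grip_width: 0.6
grip_force: 0.0
```

```bash
python3 - <<'E'
from h import *
s=ctrl.get_state();print(s["position"],s["tool_rot"],np.round(s["joint_positions"],3),s["ft_force"])
print(vision.spot_in("scene","keeper"))
d=snap("scene");cv2.imwrite("pics/f.png",cv2.resize(d["color"][110:390,150:470],None,fx=2,fy=2,interpolation=cv2.INTER_CUBIC))
E
```

```text
[0.58928463 0.1639955  0.22858467] [-7.83783884e-03 -3.14039119e+00  1.75197993e-04] [-0.726  0.251  0.495  1.56  -0.121  1.363  1.347] [1.06507183 0.03323338 0.61527852]
[{'bbox': [275.8, 139.2, 295.3, 180.9], 'conf': 0.93}, {'bbox': [247.3, 135.0, 270.0, 155.3], 'conf': 0.8}, {'bbox': [219.1, 131.9, 235.9, 169.5], 'conf': 0.68}]
```

View pics/f.png

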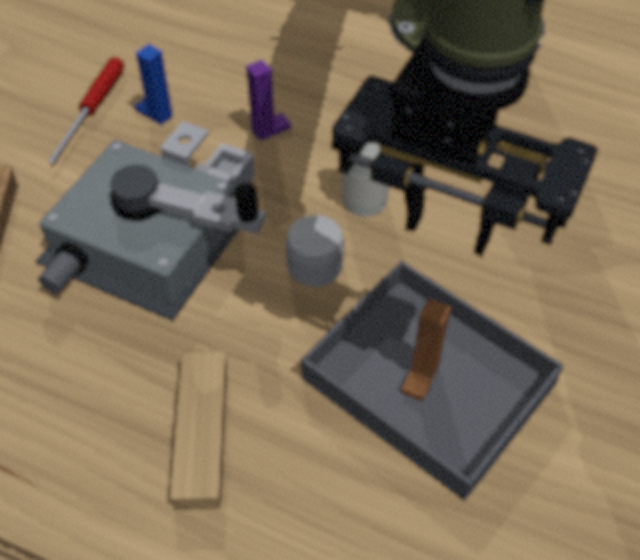

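The keeper stands released in the tray (crop (425,350)), and the handle is still at on. Now for the grip post at about (0.5375, -0.067).

Request:
jog_arm(
  increments=[
    {"tx": 6,"ty": -30,"tz": 0,"wx": 0,"wy": 0,"wz": 0,"gripper": 0.6},
    {"tx": 14,"ty": -65,"tz": 0,"wx": 0,"wy": 0,"wz": 0,"gripper": 0.6},
    {"tx": 22,"ty": -100,"tz": 0,"wx": 0,"wy": 0,"wz": 0,"gripper": 0.6},
    {"tx": 30,"ty": -135,"tz": 0,"wx": 0,"wy": 0,"wz": 0,"gripper": 0.6},
    {"tx": 38,"ty": -170,"tz": 0,"wx": 0,"wy": 0,"wz": 0,"gripper": 0.6},
  ],
)

```text
time: 10.05
position: [0.5499, -0.0071, 0.2265]
tool_rot: [-0.007, -3.14, -0.0]
ft_force: [0.3, -0.1, 0.8]
grip_width: 0.598
grip_force: 0.0
```

Request:
jog_arm(
  increments=[
    {"tx": 7,"ty": -30,"tz": 0,"wx": 0,"wy": 0,"wz": 0,"gripper": 0.6},
    {"tx": 14,"ty": -61,"tz": 0,"wx": 0,"wy": 0,"wz": 0,"gripper": 0.6},
    {"tx": 14,"ty": -61,"tz": 15,"wx": 0,"wy": 0,"wz": 0,"gripper": 0.6},
    {"tx": 14,"ty": -61,"tz": 35,"wx": 0,"wy": 0,"wz": 0,"gripper": 0.6},
    {"tx": 14,"ty": -61,"tz": 50,"wx": 0,"wy": 0,"wz": 0,"gripper": 0.6},
  ],
)

```text
time: 10.47
position: [0.5358, -0.0673, 0.1758]
tool_rot: [-0.01, -3.14, -0.001]
ft_force: [-0.4, 0.1, -0.7]
grip_width: 0.602
grip_force: 0.0
```

Request:
jog_arm(
  increments=[
    {"tx": -1.5,"ty": 0,"tz": 18,"wx": 0,"wy": 0,"wz": 0,"gripper": 0.6},
    {"tx": -1.5,"ty": 0,"tz": 36,"wx": 0,"wy": 0,"wz": 0,"gripper": 0.6},
    {"tx": -1.5,"ty": 0,"tz": 54,"wx": 0,"wy": 0,"wz": 0,"gripper": 0.6},
    {"tx": -1.5,"ty": 0,"tz": 68,"wx": 0,"wy": 0,"wz": 0,"gripper": 0.6},
    {"tx": -1.5,"ty": 0,"tz": 76,"wx": 0,"wy": 0,"wz": 0,"gripper": 0.6},
  ],
)

```text
time: 10.88
position: [0.5363, -0.0665, 0.0988]
tool_rot: [-0.008, -3.137, 0.0]
ft_force: [-0.6, 0.2, -0.1]
grip_width: 0.595
grip_force: 0.0
```

Request:
jog_arm(
  increments=[
    {"tx": 0,"ty": 0,"tz": 0,"wx": 0,"wy": 0,"wz": 0,"gripper": 0.1},
    {"tx": 0,"ty": 0,"tz": 0,"wx": 0,"wy": 0,"wz": 0,"gripper": 0.1},
    {"tx": 0,"ty": 0,"tz": 0,"wx": 0,"wy": 0,"wz": 0,"gripper": 0.1},
    {"tx": 0,"ty": 0,"tz": 0,"wx": 0,"wy": 0,"wz": 0,"gripper": 0.1},
    {"tx": 0,"ty": 0,"tz": 0,"wx": 0,"wy": 0,"wz": 0,"gripper": 0.1},
  ],
  grip_force=25,
)

```text
time: 11.3
position: [0.5385, -0.0665, 0.102]
tool_rot: [0.007, 3.141, 0.001]
ft_force: [0.3, 0.3, 0.9]
grip_width: 0.304
grip_force: 0.0
```

Request:
jog_arm(
  increments=[
    {"tx": 0,"ty": 0,"tz": 0,"wx": 0,"wy": 0,"wz": 0,"gripper": 0.1},
    {"tx": 0,"ty": 0,"tz": 0,"wx": 0,"wy": 0,"wz": 0,"gripper": 0.1},
    {"tx": 0,"ty": 0,"tz": 0,"wx": 0,"wy": 0,"wz": 0,"gripper": 0.1},
    {"tx": 0,"ty": 0,"tz": 0,"wx": 0,"wy": 0,"wz": 0,"gripper": 0.1},
    {"tx": 0,"ty": 0,"tz": 0,"wx": 0,"wy": 0,"wz": 0,"gripper": 0.1},
  ],
)

```text
time: 11.72
position: [0.5385, -0.0677, 0.1019]
tool_rot: [0.009, 3.141, -0.002]
ft_force: [-0.4, -4.8, 5.7]
grip_width: 0.265
grip_force: 25.0
```

```bash
python3 - <<'E'
from h import *
s=ctrl.get_state();p=s["position"];print(p,s["tool_rot"],s["grip_width"],s["ft_force"])
iso=np.array([.5552,-.2013]);yaw=-.0046
v=p[:2]-iso;q0=np.arctan2(v[1],v[0])-yaw-np.pi+1.5;r=np.hypot(*v);print("r",r,"q",q0)
qs=np.linspace(q0,1.5,16);a=np.pi-1.5+qs+yaw
rr=np.linspace(r,.135,16)
P=iso+rr[:,None]*np.c_[np.cos(a),np.sin(a)]
for k in(0,5,10):
    for j in range(1,6): print(np.round(np.array([-1,1])*(P[k+j]-P[k])*1e3,1))
    print(P[k+5])
E
```

```text
[ 0.53850234 -0.06767125  0.10191323] [ 8.63713030e-03  3.14092471e+00 -1.70074325e-03] 0.2649143376553131 [-0.35536164 -4.78601308  5.6599177 ]
r 0.13466793907339167 q 0.05811493754528385
[12.8 -2.2]
[25.2 -5.6]
[ 37.3 -10.2]
[ 48.9 -15.9]
[ 60.  -22.8]
[ 0.47854972 -0.09043967]
[10.3 -7.9]
[ 19.8 -16.7]
[ 28.4 -26.3]
[ 36.1 -36.8]
[ 42.7 -47.9]
[ 0.43588117 -0.13838623]
[  5.5 -11.7]
[  9.9 -23.9]
[ 13.  -36.5]
[ 15.  -49.3]
[ 15.7 -62.3]
[ 0.42020143 -0.200679  ]
```

Request:
jog_arm(
  increments=[
    {"tx": 12.8,"ty": -2.2,"tz": 0,"wx": 0,"wy": 0,"wz": 0,"gripper": 0.1},
    {"tx": 25.2,"ty": -5.6,"tz": 0,"wx": 0,"wy": 0,"wz": 0,"gripper": 0.1},
    {"tx": 37.3,"ty": -10.2,"tz": 0,"wx": 0,"wy": 0,"wz": 0,"gripper": 0.1},
    {"tx": 48.9,"ty": -15.9,"tz": 0,"wx": 0,"wy": 0,"wz": 0,"gripper": 0.1},
    {"tx": 60,"ty": -22.8,"tz": 0,"wx": 0,"wy": 0,"wz": 0,"gripper": 0.1},
  ],
)

```text
time: 12.13
position: [0.48, -0.0859, 0.1019]
tool_rot: [0.002, 3.137, 0.005]
ft_force: [5.0, 4.7, 1.6]
grip_width: 0.267
grip_force: 25.0
```

Request:
jog_arm(
  increments=[
    {"tx": 10.3,"ty": -7.9,"tz": 0,"wx": 0,"wy": 0,"wz": 0,"gripper": 0.1},
    {"tx": 19.8,"ty": -16.7,"tz": 0,"wx": 0,"wy": 0,"wz": 0,"gripper": 0.1},
    {"tx": 28.4,"ty": -26.3,"tz": 0,"wx": 0,"wy": 0,"wz": 0,"gripper": 0.1},
    {"tx": 36.1,"ty": -36.8,"tz": 0,"wx": 0,"wy": 0,"wz": 0,"gripper": 0.1},
    {"tx": 42.7,"ty": -47.9,"tz": 0,"wx": 0,"wy": 0,"wz": 0,"gripper": 0.1},
  ],
)

```text
time: 12.55
position: [0.4313, -0.1275, 0.1014]
tool_rot: [0.002, -3.131, -0.023]
ft_force: [-15.5, 18.3, 24.1]
grip_width: 0.262
grip_force: 25.0
```

```bash
python3 - <<'E'
from h import *
s=ctrl.get_state();p=s["position"];print(p,s["tool_rot"],s["ft_force"],s["torque"],np.round(s["joint_positions"],3),np.round(s["qd"],3))
ims=[]
for n,(x0,y0) in(("top",(310,190)),("scene",(190,100))):
    d=snap(n);ims.append(cv2.resize(d["color"][y0:y0+135,x0:x0+130],None,fx=3,fy=3,interpolation=cv2.INTER_CUBIC))
cv2.imwrite("pics/g.png",np.hstack(ims))
E
```

```text
[ 0.43127118 -0.12753921  0.10140109] [ 1.80895760e-03 -3.13107123e+00 -2.28714344e-02] [-15.49097398  18.26064802  24.07051031] [4.43898092 3.33012979 0.56991924] [-4.520e-01 -1.500e-02  6.930e-01  2.085e+00 -2.000e-03  1.082e+00
  1.814e+00] [ 0.152 -0.117  0.144  0.089  0.08   0.053  0.252]
```

View pics/g.png

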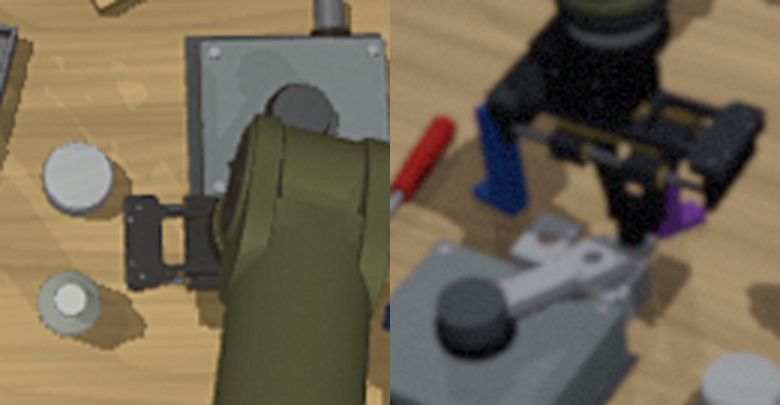

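The handle (scene crop (600,265)) is at about 1.0 rad. The tight grip twists against the post, so I'll loosen it to a cage and push the rest.

Request:
jog_arm(
  increments=[
    {"tx": 0,"ty": 0,"tz": 0,"wx": 0,"wy": 0,"wz": 0,"gripper": 0.36},
    {"tx": 0,"ty": 0,"tz": 0,"wx": 0,"wy": 0,"wz": 0,"gripper": 0.36},
    {"tx": 0,"ty": 0,"tz": 0,"wx": 0,"wy": 0,"wz": 0,"gripper": 0.36},
    {"tx": 0,"ty": 0,"tz": 0,"wx": 0,"wy": 0,"wz": 0,"gripper": 0.36},
    {"tx": 0,"ty": 0,"tz": 0,"wx": 0,"wy": 0,"wz": 0,"gripper": 0.36},
  ],
)

```text
time: 13.07
position: [0.4335, -0.1343, 0.1005]
tool_rot: [-0.006, -3.137, -0.005]
ft_force: [-4.5, 5.0, 1.2]
grip_width: 0.354
grip_force: 2.3
```

```bash
python3 - <<'E'
from h import *
s=ctrl.get_state();p=s["position"];print(p,s["tool_rot"],s["ft_force"],s["torque"],s["grip_width"],np.round(s["joint_positions"],3))
d=snap("scene")
# handle_eye fit: project handle axis candidates into scene for measurement by bbox
print([(np.round(x["bbox"],1),x["conf"]) for x in vision.spot_in("scene","handle")][:3])
E
```

```text
[ 0.43345014 -0.13425979  0.10045958] [-0.00559466 -3.13706618 -0.00545623] [-4.46074916  4.96794359  1.16574636] [1.08943035 0.76054115 0.0870873 ] 0.35425488985800774 [-0.45  -0.011  0.698  2.084  0.006  1.071  1.813]
[(array([207.4, 166.9, 282.4, 214.1]), 0.86)]
```

Request:
jog_arm(
  increments=[
    {"tx": 2,"ty": -7,"tz": 0,"wx": 0,"wy": 0,"wz": 0,"gripper": 0.36},
    {"tx": 5,"ty": -14,"tz": 0,"wx": 0,"wy": 0,"wz": 0,"gripper": 0.36},
    {"tx": 8,"ty": -21,"tz": 0,"wx": 0,"wy": 0,"wz": 0,"gripper": 0.36},
    {"tx": 10,"ty": -28,"tz": 0,"wx": 0,"wy": 0,"wz": 0,"gripper": 0.36},
    {"tx": 11,"ty": -35,"tz": 0,"wx": 0,"wy": 0,"wz": 0,"gripper": 0.36},
  ],
)

```text
time: 13.58
position: [0.4212, -0.169, 0.0998]
tool_rot: [-0.005, -3.135, -0.007]
ft_force: [-4.1, 5.3, 0.2]
grip_width: 0.361
grip_force: 2.7
```

Request:
jog_arm(
  increments=[
    {"tx": 0,"ty": -5,"tz": 0,"wx": 0,"wy": 0,"wz": 0,"gripper": 0.36},
    {"tx": 0,"ty": -10,"tz": 0,"wx": 0,"wy": 0,"wz": 0,"gripper": 0.36},
    {"tx": 0,"ty": -15,"tz": 0,"wx": 0,"wy": 0,"wz": 0,"gripper": 0.36},
    {"tx": 0,"ty": -20,"tz": 0,"wx": 0,"wy": 0,"wz": 0,"gripper": 0.36},
    {"tx": 0,"ty": -24,"tz": 0,"wx": 0,"wy": 0,"wz": 0,"gripper": 0.36},
  ],
)

```text
time: 14.0
position: [0.422, -0.194, 0.1001]
tool_rot: [-0.007, -3.137, -0.005]
ft_force: [-3.2, 4.3, 0.2]
grip_width: 0.359
grip_force: 2.0
```

```bash
python3 - <<'E'
from h import *
s=ctrl.get_state();p=s["position"];print(p,s["tool_rot"],s["ft_force"],s["grip_width"],np.round(s["joint_positions"],3))
d=snap("scene");iso=(.5552,-.2013)
x0,y0=190,130;s=7;im=cv2.resize(d["color"][y0:y0+80,x0:x0+110],None,fx=s,fy=s,interpolation=cv2.INTER_CUBIC)
def dot(pt,c):
    u=proj(d,pt);print(u);cv2.circle(im,tuple(int(round(t)) for t in((u[0]-x0+.5)*s,(u[1]-y0+.5)*s)),3,c,-1)
for r in(.1,.15):
    for w in(-.012,0,.012): dot((iso[0]-r+w*.0046,iso[1]+.0046*r+w,.088),(0,255,0))
cv2.imwrite("pics/i.png",im)
E
```

```text
[ 0.42203305 -0.19401421  0.10012188] [-0.0066496  -3.13679853 -0.00461509] [-3.24009348  4.34711853  0.15637938] 0.35872284701021945 [-0.38   0.019  0.77   2.063 -0.016  1.071  1.965]
[235.84487781 172.98962738]
[240.23973575 174.55637888]
[244.6602877  176.13229022]
[246.88321463 160.0872646 ]
[251.19198545 161.57556157]
[255.52527216 163.0723266 ]
```

View pics/i.png

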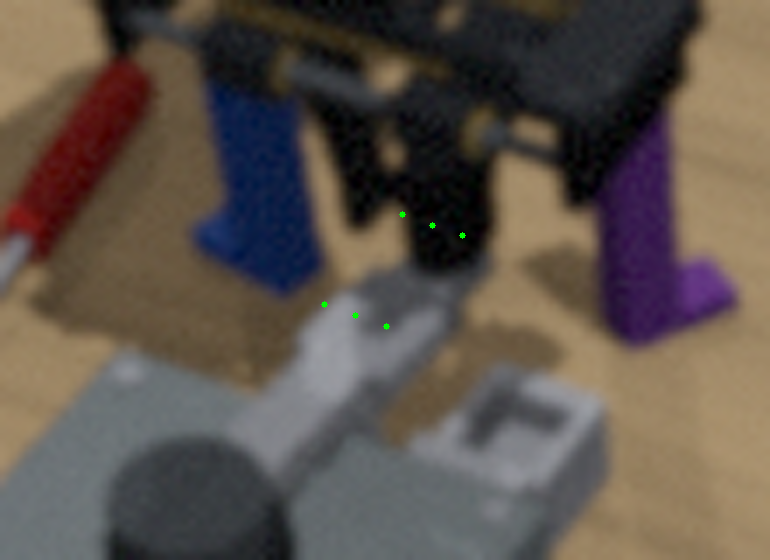

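Request:
jog_arm(
  increments=[
    {"tx": 0,"ty": -2,"tz": 0,"wx": 0,"wy": 0,"wz": 0,"gripper": 0.36},
    {"tx": 0,"ty": -4,"tz": 0,"wx": 0,"wy": 0,"wz": 0,"gripper": 0.36},
    {"tx": 0,"ty": -4,"tz": 0,"wx": 0,"wy": 0,"wz": 0,"gripper": 0.36},
    {"tx": 0,"ty": -4,"tz": 0,"wx": 0,"wy": 0,"wz": 0,"gripper": 0.36},
    {"tx": 0,"ty": -4,"tz": 0,"wx": 0,"wy": 0,"wz": 0,"gripper": 0.6},
  ],
)

```text
time: 14.47
position: [0.4244, -0.2004, 0.1016]
tool_rot: [0.007, 3.14, -0.002]
ft_force: [-1.2, -0.0, 0.0]
grip_width: 0.385
grip_force: 0.0
```

Request:
jog_arm(
  increments=[
    {"tx": 0,"ty": 0,"tz": 0,"wx": 0,"wy": 0,"wz": 0,"gripper": 0.6},
    {"tx": 0,"ty": 0,"tz": 0,"wx": 0,"wy": 0,"wz": 0,"gripper": 0.6},
    {"tx": 0,"ty": 0,"tz": -10,"wx": 0,"wy": 0,"wz": 0,"gripper": 0.6},
    {"tx": 0,"ty": 0,"tz": -40,"wx": 0,"wy": 0,"wz": 0,"gripper": 0.6},
    {"tx": 0,"ty": 0,"tz": -75,"wx": 0,"wy": 0,"wz": 0,"gripper": 0.6},
  ],
)

```text
time: 14.88
position: [0.4222, -0.1998, 0.1764]
tool_rot: [-0.009, -3.137, 0.001]
ft_force: [1.7, 0.4, 0.7]
grip_width: 0.59
grip_force: 0.0
```

Request:
jog_arm(
  increments=[
    {"tx": -5,"ty": 30,"tz": -30,"wx": 0,"wy": 0,"wz": 0,"gripper": 0.6},
    {"tx": -10,"ty": 65,"tz": -60,"wx": 0,"wy": 0,"wz": 0,"gripper": 0.6},
    {"tx": -15,"ty": 100,"tz": -80,"wx": 0,"wy": 0,"wz": 0,"gripper": 0.6},
    {"tx": -25,"ty": 140,"tz": -80,"wx": 0,"wy": 0,"wz": 0,"gripper": 0.6},
    {"tx": -35,"ty": 175,"tz": -80,"wx": 0,"wy": 0,"wz": 0,"gripper": 0.6},
  ],
)

```text
time: 15.3
position: [0.4611, -0.0234, 0.2598]
tool_rot: [0.009, 3.136, 0.003]
ft_force: [0.7, -1.8, 1.2]
grip_width: 0.6
grip_force: 0.0
```

Request:
jog_arm(
  increments=[
    {"tx": 0,"ty": 40,"tz": 0,"wx": 0,"wy": 0,"wz": 0,"gripper": 0.6},
    {"tx": 0,"ty": 80,"tz": 0,"wx": 0,"wy": 0,"wz": 0,"gripper": 0.6},
    {"tx": 0,"ty": 120,"tz": 0,"wx": 0,"wy": 0,"wz": 0,"gripper": 0.6},
    {"tx": 0,"ty": 160,"tz": 0,"wx": 0,"wy": 0,"wz": 0,"gripper": 0.6},
    {"tx": 0,"ty": 190,"tz": 0,"wx": 0,"wy": 0,"wz": 0,"gripper": 0.6},
  ],
)

```text
time: 15.72
position: [0.4602, 0.1689, 0.2574]
tool_rot: [0.004, 3.14, 0.002]
ft_force: [0.2, 0.4, 0.3]
grip_width: 0.601
grip_force: 0.0
```

```bash
python3 - <<'E'
from h import *
s=ctrl.get_state();print(s["position"],s["tool_rot"],s["ft_force"],s["grip_width"])
d=snap("top");iso=(.5552,-.2013)
print([(np.round(x["bbox"],1),x["conf"]) for x in vision.spot_in("top","handle")][:3])
x0,y0=345,205;s=8;im=cv2.resize(d["color"][y0:y0+75,x0:x0+100],None,fx=s,fy=s,interpolation=cv2.INTER_CUBIC)
for r,z in((0.,.088),(.1,.088),(.135,.13),(.1,.072)):
    u=proj(d,(iso[0]-r,iso[1]+.0046*r,z));u=((u[0]-x0+.5)*s,(u[1]-y0+.5)*s);print(r,z,np.round(u))
    cv2.circle(im,tuple(int(round(t)) for t in u),3,(0,255,0),-1)
cv2.imwrite("pics/j.png",im)
E
```

```text
[0.46021585 0.16887016 0.25742975] [3.50536056e-03 3.14048823e+00 2.37744195e-03] [0.20568465 0.37610056 0.29838612] 0.6008806778097493
[(array([402.5, 217.5, 419. , 284.7]), 0.6), (array([369.4, 184. , 437.6, 279.6]), 0.17)]
0.0 0.088 [524. 185.]
0.1 0.088 [538. 484.]
0.135 0.13 [567. 582.]
0.1 0.072 [530. 489.]
```

View pics/j.png

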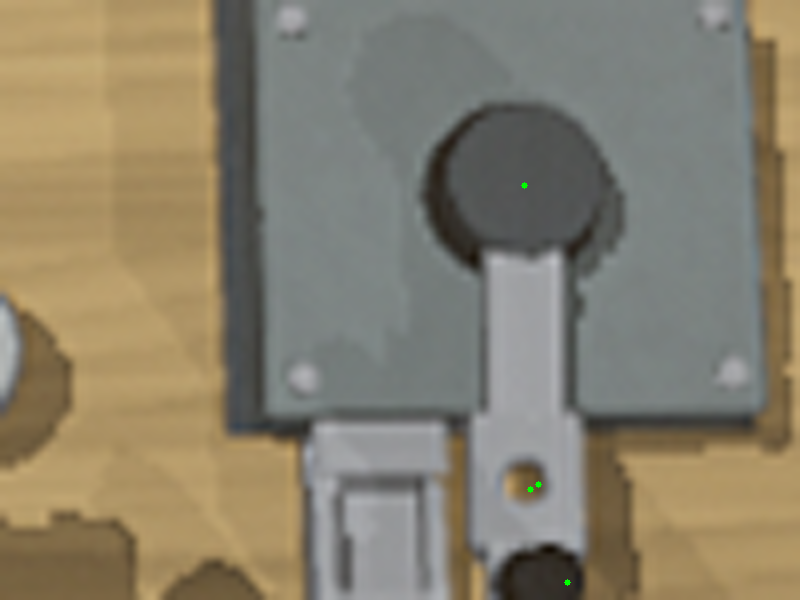

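```bash
python3 - <<'E'
from h import *
d=snap("top");iso=np.array((.5552,-.2013));g=cv2.cvtColor(d["color"],cv2.COLOR_BGR2GRAY).astype(float)
T=lambda x,y,z,yaw=-.0046:(iso[0]+np.cos(yaw)*x-np.sin(yaw)*y,iso[1]+np.sin(yaw)*x+np.cos(yaw)*y,z)
for y in(.085,-.085):print("box edge",proj(d,T(.06,y,.06)),proj(d,T(-.06,y,.06)))
def edges(v,a,b):
    r=g[v,a:b];G=np.diff(cv2.GaussianBlur(g[v:v+1],(3,1),0)[0,a:b]);return r,G
for v in(210,220,230,240,250):
    gg=g[v];gr=np.diff(gg);out=[]
    for a,b in((373,382),(430,446)):
        k=a+np.argmax(abs(gr[a:b]));w=abs(gr[k-2:k+3]);out.append(round(k+.5+np.dot(w,[-2,-1,0,1,2])/w.sum(),2))
    print("box row",v,out)
for v in list(range(239,255,3))+list(range(258,261))+list(range(268,273)):
    print(v,g[v,398:424].astype(int))
E
```

```text
box edge [376.18148311 208.43263839] [377.7324854  251.83900367]
box edge [438.3446124  207.27803734] [440.81928314 250.75271892]
box row 210 [np.float64(376.61), np.float64(441.62)]
box row 220 [np.float64(376.6), np.float64(441.54)]
box row 230 [np.float64(376.85), np.float64(442.53)]
box row 240 [np.float64(377.53), np.float64(443.57)]
box row 250 [np.float64(377.76), np.float64(443.25)]
239 [122 121 120 122 125 130 102 100 154 165 163 161 160 160 162 162 169 116
  78  98 104 127 134 132 130 128]
242 [120 121 120 120 122 122 121 104 152 166 162 161 160 159 161 162 170 115
  78  78 122 131 128 129 129 127]
245 [119 120 121 120 121 121 121 102 153 165 162 162 160 159 160 161 169 114
  76 125 132 129 126 127 128 129]
248 [119 121 121 121 120 121 121  96 151 166 162 161 161 160 160 161 170 115
  73 122 129 127 126 126 127 127]
251 [122 121 121 121 120 120 122  95 150 166 163 161 160 161 161 163 168 115
  72 120 129 128 130 128 126 128]
254 [122 122 123 123 122 122 120  94 151 165 164 162 161 160 160 162 169 114
  74 121 131 128 127 128 127 129]
258 [159 164 128  74  77  99 154 160 157 157 158 159 158 157 158 158 162 159
 166 125  68  54  57  59  71  74]
259 [153 157 129  89  83  99 155 159 157 157 158 159 159 158 159 159 161 158
 164 141  93  74  79  81  96  98]
260 [151 155 138 110 100 101 154 161 157 157 159 161 161 161 159 159 161 158
 161 143 102  89  92  91  98 100]
268 [139 157 133 111 107 101 142 150 150 149 157 158 151 152 162 162 163 159
 161 150 108  92  95  95  95  88]
269 [137 159 135 110 107 102 143 151 151 149 150 156 162 162 162 161 163 160
 161 159 114  94  97  96  95  90]
270 [136 163 141 109 105 102 144 151 151 150 149 149 155 162 161 161 163 160
 162 156 111  90  95  94  95  86]
271 [133 164 148 112 103 102 146 154 151 150 149 151 150 159 165 165 168 164
 165 150 106  88  90  91  90  82]
272 [135 164 148 112 105  97 138 147 155 159 155 156 147 148 149 150 153 157
 167 156 106  83  87  87  86  81]
```

By the top view (handle hole at crop (526,482), expected at about (536,484)), the handle is about 0.04 rad (4 mm at the eye) short. I'll go back and push about 5 mm more at the post.

Request:
jog_arm(
  increments=[
    {"tx": 0,"ty": -35,"tz": 0,"wx": 0,"wy": 0,"wz": 0,"gripper": 0.6},
    {"tx": 5,"ty": -75,"tz": 0,"wx": 0,"wy": 0,"wz": 0,"gripper": 0.6},
    {"tx": 10,"ty": -112,"tz": 0,"wx": 0,"wy": 0,"wz": 0,"gripper": 0.6},
    {"tx": 15,"ty": -150,"tz": 0,"wx": 0,"wy": 0,"wz": 0,"gripper": 0.6},
    {"tx": 20,"ty": -185,"tz": 0,"wx": 0,"wy": 0,"wz": 0,"gripper": 0.6},
  ],
)

```text
time: 16.28
position: [0.439, -0.0239, 0.257]
tool_rot: [0.013, 3.141, 0.0]
ft_force: [0.2, 1.1, -0.5]
grip_width: 0.597
grip_force: 0.0
```

Request:
jog_arm(
  increments=[
    {"tx": 4,"ty": -38,"tz": 15,"wx": 0,"wy": 0,"wz": 0,"gripper": 0.6},
    {"tx": 8,"ty": -76,"tz": 30,"wx": 0,"wy": 0,"wz": 0,"gripper": 0.6},
    {"tx": 12,"ty": -114,"tz": 45,"wx": 0,"wy": 0,"wz": 0,"gripper": 0.6},
    {"tx": 16,"ty": -150,"tz": 60,"wx": 0,"wy": 0,"wz": 0,"gripper": 0.6},
    {"tx": 18,"ty": -178,"tz": 75,"wx": 0,"wy": 0,"wz": 0,"gripper": 0.6},
  ],
)

```text
time: 16.7
position: [0.419, -0.2026, 0.1817]
tool_rot: [0.016, 3.14, -0.001]
ft_force: [1.4, -0.7, -0.5]
grip_width: 0.599
grip_force: 0.0
```

Request:
jog_arm(
  increments=[
    {"tx": 0,"ty": 0,"tz": 0,"wx": 0,"wy": 0,"wz": 0,"gripper": 0.6},
    {"tx": 0,"ty": 0,"tz": 0,"wx": 0,"wy": 0,"wz": 0,"gripper": 0.6},
    {"tx": 0,"ty": 0,"tz": 0,"wx": 0,"wy": 0,"wz": 0,"gripper": 0.6},
    {"tx": 0,"ty": 0,"tz": 0,"wx": 0,"wy": 0,"wz": 0,"gripper": 0.6},
    {"tx": 0,"ty": 0,"tz": 0,"wx": 0,"wy": 0,"wz": 0,"gripper": 0.6},
  ],
)

```text
time: 17.12
position: [0.4212, -0.1968, 0.1819]
tool_rot: [0.004, 3.141, 0.0]
ft_force: [-0.2, 0.2, -0.3]
grip_width: 0.598
grip_force: 0.0
```

Request:
jog_arm(
  increments=[
    {"tx": 0,"ty": 0,"tz": 20,"wx": 0,"wy": 0,"wz": 0,"gripper": 0.6},
    {"tx": 0,"ty": 0,"tz": 40,"wx": 0,"wy": 0,"wz": 0,"gripper": 0.6},
    {"tx": 0,"ty": 0,"tz": 60,"wx": 0,"wy": 0,"wz": 0,"gripper": 0.6},
    {"tx": 0,"ty": 0,"tz": 81,"wx": 0,"wy": 0,"wz": 0,"gripper": 0.6},
    {"tx": 0,"ty": 0,"tz": 81,"wx": 0,"wy": 0,"wz": 0,"gripper": 0.6},
  ],
)

```text
time: 17.53
position: [0.4183, -0.1958, 0.0973]
tool_rot: [-0.004, -3.135, -0.001]
ft_force: [-0.6, 0.3, 0.2]
grip_width: 0.6
grip_force: 0.0
```

Request:
jog_arm(
  increments=[
    {"tx": 0,"ty": 0,"tz": 0,"wx": 0,"wy": 0,"wz": 0,"gripper": 0.34},
    {"tx": 0,"ty": 0,"tz": 0,"wx": 0,"wy": 0,"wz": 0,"gripper": 0.34},
    {"tx": 0,"ty": 0,"tz": 0,"wx": 0,"wy": 0,"wz": 0,"gripper": 0.34},
    {"tx": 0,"ty": 0,"tz": 0,"wx": 0,"wy": 0,"wz": 0,"gripper": 0.34},
    {"tx": 0,"ty": 0,"tz": 0,"wx": 0,"wy": 0,"wz": 0,"gripper": 0.34},
  ],
)

```text
time: 17.95
position: [0.4213, -0.1977, 0.1012]
tool_rot: [0.007, 3.141, 0.0]
ft_force: [0.8, 0.4, 0.4]
grip_width: 0.366
grip_force: 0.0
```

Request:
jog_arm(
  increments=[
    {"tx": 0,"ty": -1,"tz": 0,"wx": 0,"wy": 0,"wz": 0,"gripper": 0.34},
    {"tx": 0,"ty": -1,"tz": 0,"wx": 0,"wy": 0,"wz": 0,"gripper": 0.34},
    {"tx": 0,"ty": -2,"tz": 0,"wx": 0,"wy": 0,"wz": 0,"gripper": 0.34},
    {"tx": 0,"ty": -2,"tz": 0,"wx": 0,"wy": 0,"wz": 0,"gripper": 0.34},
    {"tx": 0,"ty": -2,"tz": 0,"wx": 0,"wy": 0,"wz": 0,"gripper": 0.34},
  ],
)

```text
time: 18.37
position: [0.4207, -0.199, 0.1004]
tool_rot: [-0.007, -3.141, -0.002]
ft_force: [-0.2, 2.0, 2.1]
grip_width: 0.342
grip_force: 1.5
```

Request:
jog_arm(
  increments=[
    {"tx": 0,"ty": -1,"tz": 0,"wx": 0,"wy": 0,"wz": 0,"gripper": 0.34},
    {"tx": 0,"ty": -2,"tz": 0,"wx": 0,"wy": 0,"wz": 0,"gripper": 0.34},
    {"tx": 0,"ty": -3,"tz": 0,"wx": 0,"wy": 0,"wz": 0,"gripper": 0.34},
    {"tx": 0,"ty": -4,"tz": 0,"wx": 0,"wy": 0,"wz": 0,"gripper": 0.34},
    {"tx": 0,"ty": -5,"tz": 0,"wx": 0,"wy": 0,"wz": 0,"gripper": 0.34},
  ],
)

```text
time: 18.78
position: [0.4202, -0.2047, 0.1001]
tool_rot: [-0.008, -3.14, -0.0]
ft_force: [-1.8, 3.3, 2.4]
grip_width: 0.341
grip_force: 1.6
```

Request:
jog_arm(
  increments=[
    {"tx": 0,"ty": 0,"tz": 0,"wx": 0,"wy": 0,"wz": 0,"gripper": 0.34},
    {"tx": 0,"ty": 0,"tz": 0,"wx": 0,"wy": 0,"wz": 0,"gripper": 0.34},
    {"tx": 0,"ty": 0,"tz": 0,"wx": 0,"wy": 0,"wz": 0,"gripper": 0.34},
    {"tx": 0,"ty": 0,"tz": 0,"wx": 0,"wy": 0,"wz": 0,"gripper": 0.34},
    {"tx": 0,"ty": 0,"tz": 0,"wx": 0,"wy": 0,"wz": 0,"gripper": 0.34},
  ],
)

```text
time: 19.2
position: [0.4202, -0.2049, 0.1001]
tool_rot: [-0.008, -3.14, 0.001]
ft_force: [-1.6, 2.0, -0.3]
grip_width: 0.342
grip_force: 0.8
```

Request:
jog_arm(
  increments=[
    {"tx": 0,"ty": 0,"tz": 0,"wx": 0,"wy": 0,"wz": 0,"gripper": 0.6},
    {"tx": 0,"ty": 0,"tz": 0,"wx": 0,"wy": 0,"wz": 0,"gripper": 0.6},
    {"tx": 0,"ty": 0,"tz": 0,"wx": 0,"wy": 0,"wz": 0,"gripper": 0.6},
    {"tx": 0,"ty": 0,"tz": 0,"wx": 0,"wy": 0,"wz": 0,"gripper": 0.6},
    {"tx": 0,"ty": 0,"tz": 0,"wx": 0,"wy": 0,"wz": 0,"gripper": 0.6},
  ],
)

```text
time: 19.62
position: [0.4206, -0.2049, 0.1003]
tool_rot: [-0.008, -3.141, 0.0]
ft_force: [-0.3, 0.7, 0.4]
grip_width: 0.577
grip_force: 0.0
```

Request:
jog_arm(
  increments=[
    {"tx": 0,"ty": 0,"tz": -20,"wx": 0,"wy": 0,"wz": 0,"gripper": 0.6},
    {"tx": 0,"ty": 0,"tz": -55,"wx": 0,"wy": 0,"wz": 0,"gripper": 0.6},
    {"tx": 0,"ty": 0,"tz": -90,"wx": 0,"wy": 0,"wz": 0,"gripper": 0.6},
    {"tx": 0,"ty": 0,"tz": -125,"wx": 0,"wy": 0,"wz": 0,"gripper": 0.6},
    {"tx": 0,"ty": 0,"tz": -150,"wx": 0,"wy": 0,"wz": 0,"gripper": 0.6},
  ],
)

```text
time: 20.03
position: [0.4213, -0.2052, 0.2534]
tool_rot: [0.008, 3.139, -0.0]
ft_force: [0.8, -0.4, -0.1]
grip_width: 0.594
grip_force: 0.0
```

Request:
jog_arm(
  increments=[
    {"tx": -10,"ty": 35,"tz": 0,"wx": 0,"wy": 0,"wz": 0,"gripper": 0.6},
    {"tx": -20,"ty": 72,"tz": 0,"wx": 0,"wy": 0,"wz": 0,"gripper": 0.6},
    {"tx": -30,"ty": 110,"tz": 0,"wx": 0,"wy": 0,"wz": 0,"gripper": 0.6},
    {"tx": -35,"ty": 150,"tz": 0,"wx": 0,"wy": 0,"wz": 0,"gripper": 0.6},
    {"tx": -40,"ty": 190,"tz": 0,"wx": 0,"wy": 0,"wz": 0,"gripper": 0.6},
  ],
)

```text
time: 20.45
position: [0.4617, -0.0132, 0.2504]
tool_rot: [-0.009, -3.142, -0.0]
ft_force: [1.3, 0.6, 0.5]
grip_width: 0.604
grip_force: 0.0
```

Request:
jog_arm(
  increments=[
    {"tx": 0,"ty": 40,"tz": 0,"wx": 0,"wy": 0,"wz": 0,"gripper": 0.6},
    {"tx": 0,"ty": 80,"tz": 0,"wx": 0,"wy": 0,"wz": 0,"gripper": 0.6},
    {"tx": 0,"ty": 120,"tz": 0,"wx": 0,"wy": 0,"wz": 0,"gripper": 0.6},
    {"tx": 0,"ty": 160,"tz": 0,"wx": 0,"wy": 0,"wz": 0,"gripper": 0.6},
    {"tx": 0,"ty": 180,"tz": 0,"wx": 0,"wy": 0,"wz": 0,"gripper": 0.6},
  ],
)

```text
time: 20.87
position: [0.4613, 0.1709, 0.2499]
tool_rot: [0.002, -3.14, -0.003]
ft_force: [0.2, -0.6, -0.9]
grip_width: 0.6
grip_force: 0.0
```

```bash
python3 - <<'E'
from h import *
s=ctrl.get_state();print(s["position"],s["ft_force"],s["time"])
d=snap("top");g=cv2.cvtColor(d["color"],cv2.COLOR_BGR2GRAY).astype(float)
for v in(238,241,244,247,250,253):
    r=g[v];
    def cross(a,b,l):
        for i in range(a,b,1 if b>a else -1):
            j=i+(1 if b>a else -1)
            if r[i]>=l>r[j]: return i+(r[i]-l)/(r[i]-r[j])*(j-i)
    print(v,round(cross(410,398,140),2),round(cross(410,424,140),2))
for v in range(262,270):print(v,g[v,402:422].astype(int))
E
```

```text
[0.46131388 0.17090411 0.24992058] [ 0.2429109  -0.59692264 -0.93460886] 20.8667
238 406.31 414.91
241 406.58 414.96
244 406.67 415.28
247 406.76 415.55
250 406.79 415.52
253 406.86 415.66
262 [100  89 113 134 151 158 161 160 143 125 116 126 145 160 161 159 167 116
  82  87]
263 [100  83 113 130 143 153 161 155 108  76  67  97 100 150 163 159 167 122
  87  88]
264 [101  87 121 120 142 146 162 138  96  89  80 132  99 141 161 159 166 130
  93  90]
265 [104  99 134 124 143 149 159 134 100  89  89 107 105 145 162 159 164 132
  94  91]
266 [103  98 128 122 143 149 149 146 117  94  88 101 115 153 163 159 165 130
  94  91]
267 [108 102 117 118 143 150 150 152 136 124 111 116 135 158 164 159 163 136
  99  92]
268 [110 102 123 116 144 149 149 151 153 152 147 151 160 163 163 159 162 145
 105  93]
269 [108 104 137 110 141 150 150 150 151 150 161 163 160 160 163 159 164 145
 107  94]
```

The handle slope is 0.043 px/px (expected 0.047) and the hole centre is at px 411.9 (expected 411.5–411.8), which puts it within about 1 mm. Handing in.

```bash
python3 -c "
from bench import ctrl
print(ctrl.close_job())"
```

```text
the job is handed in; nothing more can be done
None
```

The job is handed in: the keeper stands released in the grey tray, and the handle is at off with its padlock hole about 1 mm from the hasp hole by the top camera (no verdict was returned).

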